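# Let the splash screen down with the ratchet winch

### The job

Let the raised clear splash screen down with its hand winch. Wind the crank on a little so that the hooked pawl comes free of the tooth, flick the pawl by its red post right over until it stays off by itself, then ease the crank back slowly until you feel the screen bear firmly, but not hard, on its rubber sill, and let go. Do not force the pawl, do not push the screen itself, leave the pawl off and the things around it alone.

Things in the scene. Friction and masses are not known exactly. Their poses are not given: they have to be found in the camera images.
- unit: The fixed winch-and-screen unit; origin on the counter under the winch's upright axis. Its x axis runs from the axis to the pawl side (away from the robot, up to the unit's yaw), z up. Blue winch plate 280 x 250 x 12 mm; the screen and its two posts (312 mm tall) stand 270 mm to the +y side of the axis and run along x.
- wheel_axis (a point): Point on the winch's upright axis, at the top face of the ratchet wheel (wheel: 72 mm above the counter at its top, 12 mm thick, 58 mm radius over its 8 hooked teeth). Crank arm on top of it: top face 90 mm above the counter, 18 mm wide.
- crank_grip (a point): Middle of the black upright crank grip: about 24 mm diameter, 52 mm tall, from 90 to 142 mm above the counter, this point at 116 mm. It spins freely on its pin, 80 mm from the winch axis. From the start it moves on a circle round wheel_axis: counter-clockwise seen from above winds on (raises the screen), clockwise lowers it.
- drum (a joint): Angle of drum, wheel and crank, rad: 0 at the start, positive = wound on (counter-clockwise from above, stop at 0.45). 1 rad moves the screen 50 mm. A friction brake holds it where it is left: winding on takes 6 to 8 N at the grip, letting back 1 to 3 N, and 7 to 9 N there presses the screen home well. With the pawl in it cannot go back. The sill stops it between about -1.1 and -1.5.
- pawl (a joint): Angle of the pawl, rad: 0 = in the wheel, 0.6 = fully off at its stop; grows clockwise from above. Its over-centre spring (about 3 to 4 N at the red post) pulls it in below about 0.27 and holds it off above. At the start its nose is under the hooked lip of a tooth and cannot come out until the drum is wound on by 0.12 rad (0.15 to 0.25 is good; beyond, the next ramp lifts it a little).
- pawl_pivot (a point): Top of the pawl's upright pivot pin, 93 mm from the winch axis on the unit's +x, -y side, 72 mm above the counter.
- pawl_post (a point): Top of the red thumb post of the pawl: 14 mm diameter, standing free from 71 to 115 mm above the counter, 50 mm from the pivot (on its unit +x side). Flicking the pawl off drives it towards the unit's -y side, about 14 mm to the over-centre point and 30 mm in all.
- screen_foot (a point): Middle of the underside of the screen's bottom rail (screen 312 mm long, 200 mm high, about 0.4 kg); 105 mm above the counter at the start.
- sill_top (a point): Middle of the top face of the black rubber sill under the screen, 32 to 48 mm above the counter (set differently each time, fixed during the job). The screen is home when screen_foot lies on it.
- jug: Loose steel milk jug, 84 mm diameter, 105 mm tall, handle on its +y side; origin at the centre of its underside. To be left alone.
- cup: Loose white cup, 84 mm diameter, 70 mm tall; origin at the centre of its underside. To be left alone.
- tamper: Loose steel coffee tamper, 58 mm diameter foot, 90 mm tall; origin at the centre of its underside. To be left alone.
- screen: The sliding clear screen with its aluminium rails, 312 x 16 x 200 mm; origin at screen_foot. Moved only by the winch; not to be pushed.
- sill: The black rubber sill bar, 300 x 30 x 18 mm; origin at sill_top. Stands still; the seated screen must stay pressed on it (more than 3 N, brake holding) without ever being pressed over 25 N.

How it is judged:
By the outcome, as a careful person would: the job done as asked, in the order asked, and still so for the second after the job is handed in, with the robot touching nothing.
It also fails if it takes over 72 s, if anything falls off the work surface, if the arm or the gripper's body presses on something with over 40 N, if the wrist force passes 120 N, or if a joint passes its speed limit or range.

### The arm

A 7-joint arm with a two-finger parallel gripper is mounted at the origin on the work surface. World frame = base frame: x ahead of the robot, y to its left, z up, the work surface at z = 0. Lengths are in m, angles in rad, forces in N, time in s.
With the tool pointing down it reaches from about 0.35 to 0.9 m from the base axis. Payload 8.1 kg.
Tool frame: the origin (TCP) lies at the very end of the fingers, on their centre line; the grasp point (between the pads) lies grip_point_offset behind it (grip_point_offset is the distance from the TCP to the grasp point, in m); z points along the fingers, y is the direction in which the jaws open and shut (so a half turn about z gives the same grasp; the last joint's range is limited). The gripper opens to 92 mm and grips with 3 to 60 N. Pads are 19 mm wide; open, the fingers measure 130 mm over their backs; the gripper's body (75 mm by 190 mm) begins 47 mm behind the grasp point.
Start: joints at [1.034, 0.434, 0.025, 1.573, -0.012, 1.134, -0.075], TCP at [0.263, -0.567, 0.227] pointing down, gripper open.
Joint ranges: [-2.62, 2.62], [-0.44, 2.09], [-1.27, 1.32], [0.08, 2.57], [-1.32, 4.46], [0.12, 2], [-2.74, 2.74]. Speed limits (rad/s): [2.22, 2.22, 3.01, 3.01, 3.14, 3.14, 3.14].

### API

Orientations are given as a rotation vector (axis times angle).
In Python, from cell import * gives the robot as it stands.
- The arm moves only by the tool drive_tool, never from a script. Its argument "increments" is a list of rows, each an object of numbers: "grip": the gripper's target within -1 to 1 (shut at 1, half-way at 0, fully open at -1); "tx", "ty", "tz": the shift along the world's x, y, z normalised to -1 to 1, where 1 is 400 mm; "turn": the turn about the world's z normalised to -1 to 1, where 1 is 60 degrees. In form: [{"grip": .., "tx": .., "ty": .., "tz": .., "turn": ..}, ...]. A call has 1 to 20 rows; each row is the pose to reach, as a shift and turn from the pose measured when the call began; what a row does not reach only later rows make up. A row lasts 1/10 s, in which the tool goes at most 50 mm and 8.59 degrees, less where a joint would pass 70% of its speed; a pose out of reach is approached as far as the arm can. A call with a number of a shift or a turn outside -1 to 1 is refused whole. A call with a gripper value outside its range is refused whole. The fingers move at their own pace and stop on an object; "newtons" is the grip in N (left out, the last holds). Time passes only in rows, so rows that repeat a pose let the fingers close. It gives the time, the measured TCP pose, the force and the opening at its end, in the units of the state.
- observe(): the state, without advancing time (a new reading comes with each control period).
- get_image(name): name is "side" or "top" or "wrist"; returns the picture (400x640x3 uint8, red, green, blue); there is no depth.
- camera_info(name): a dict with "fx", "fy", "cx", "cy" (pixels), "eye" and "rotation" of the camera in the world; the wrist camera has in their place "hand_eye" (4x4, takes a point from camera to tool coordinates, whose origin is the TCP and whose axes are the flange's). Camera axes: x right, y down, z forward; pixel columns grow to the right and rows downward; lengths in m; the calibration is good to about 2 mm. A picture is of the moment at which its call begins: read the wrist's pose just before it. camera_info takes no time and is no camera call.
- sign_off(): hands the job in, once; it reports no verdict.
The state is a dict: "clock": time; "joints": joint angles; "dq": joint speeds; "joint_efforts": joint torques, N m; "position": TCP position; "ee_rot": TCP orientation; "force": force on the tool from outside, world axes, zero at the start; "ft_torque": the same for the moment, N m; "width": opening from 0.0 (shut) to 1.0 (fully open).
Only numpy, scipy, OpenCV 4.12 (cv2) and the standard library are available. Lean on these libraries where they do the work, as an engineer would, in place of code of your own. Each camera call takes 0.05 s, during which the arm holds its last target. There are 200 camera calls.

## Working session

There is one attempt and no reset: what is moved stays moved. The work goes in short steps, Python scripts to look and compute and a tool call to move; the robot and the scene stay as the last step left them, time stands still between calls to the robot, and variables do not carry over. Pictures are saved under pics/ and viewed, about 8 in all and at most 12, crops included, and the job is handed in when it is done.

Besides the shell and the picture viewer there is one more tool, called after "Request:" by a JSON object that holds its "fn" and its "kwargs". drive_tool: Moves the arm, as the interface text tells. Its arguments: {"type":"object","properties":{"increments":{"type":"array","items":{"type":"object","properties":{"grip":{"type":"number"},"tx":{"type":"number"},"ty":{"type":"number"},"tz":{"type":"number"},"turn":{"type":"number"}}}},"newtons":{"type":"number"}},"required":["increments"]}

```bash
mkdir -p pics; python3 - <<'E'
from cell import *
import cv2,numpy as np
s=observe();print({k:np.round(v,3).tolist() for k,v in s.items()})
for n in("top","side"):
    im=get_image(n);cv2.imwrite(f"pics/{n}0.png",im[:,:,::-1]);print(n,camera_info(n))
print(camera_info("wrist"));print([k for k in dir() if not k.startswith('__')]); 
E
```

```text
{'clock': 0.0, 'joints': [1.034, 0.435, 0.025, 1.574, -0.012, 1.134, -0.075], 'dq': [-0.001, 0.0, -0.001, 0.001, -0.001, -0.001, 0.001], 'joint_efforts': [0.0, -66.784, 0.984, -31.445, -0.061, 0.043, 0.0], 'position': [0.262, -0.567, 0.226], 'ee_rot': [-3.067, -0.676, 0.001], 'force': [0.262, -0.589, 0.944], 'ft_torque': [0.046, 0.046, -0.004], 'width': 1.002}
top {'fx': 405.80728866577346, 'fy': 405.80728866577346, 'cx': 326.3626149890181, 'cy': 204.38368776204584, 'eye': array([ 0.58481941, -0.00136086,  0.95328855]), 'rotation': array([-2.19686561,  2.17699523, -0.06344369])}
side {'fx': 427.93128504387533, 'fy': 427.93128504387533, 'cx': 325.3860820568636, 'cy': 201.75802054153493, 'eye': array([0.01254332, 0.62274845, 0.81352033]), 'rotation': array([-0.97235967,  2.38830608, -1.14226753])}
{'fx': 288.86684863182484, 'fy': 288.86684863182484, 'cx': 314.1606750583163, 'cy': 197.15220461784187, 'hand_eye': array([[ 1.15212162e-03, -9.62555598e-01, -2.71081895e-01,
         7.25470149e-02],
       [ 9.99999265e-01,  1.21128561e-03, -5.09402137e-05,
        -3.56353126e-04],
       [ 3.77390387e-04, -2.71081638e-01,  9.62556286e-01,
        -1.57956410e-01],
       [ 0.00000000e+00,  0.00000000e+00,  0.00000000e+00,
         1.00000000e+00]])}
['PlanningError', 'camera_info', 'cv2', 'get_image', 'grip_point_offset', 'im', 'n', 'np', 'observe', 's', 'sign_off']
```

View pics/top0.png

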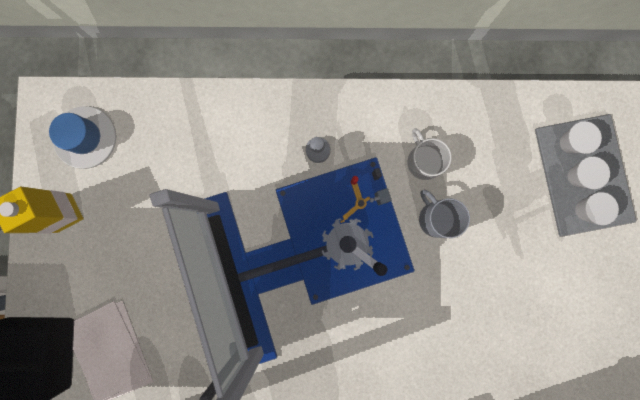

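View pics/side0.png

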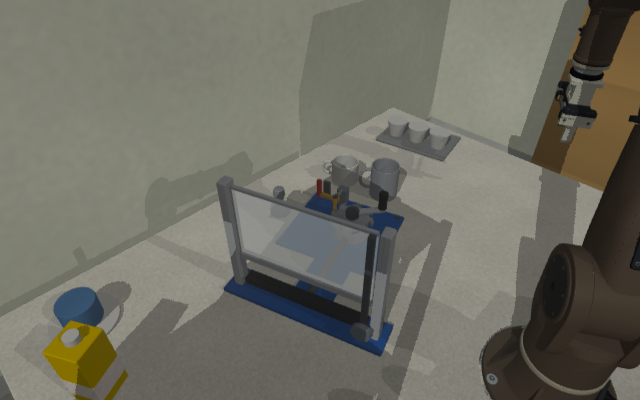

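```bash
cat > h.py <<'E'
from cell import *
from scipy.spatial.transform import Rotation as R
def ray(n,uv,z,pose=None):
    c=camera_info(n);d=np.array([(uv[0]-c["cx"])/c["fx"],(uv[1]-c["cy"])/c["fy"],1])
    if n=="wrist":
        T=c["hand_eye"];Rt=R.from_rotvec(pose["ee_rot"]).as_matrix()
        e=Rt@T[:3,3]+pose["position"];d=Rt@T[:3,:3]@d
    else:
        r=np.array(c["rotation"]);r=r if r.shape==(3,3) else R.from_rotvec(r).as_matrix()
        e=np.array(c["eye"]);d=r@d
    return e+d*(z-e[2])/d[2]
def proj(n,p,pose=None):
    c=camera_info(n)
    if n=="wrist":
        T=c["hand_eye"];Rt=R.from_rotvec(pose["ee_rot"]).as_matrix()
        e=Rt@T[:3,3]+pose["position"];r=Rt@T[:3,:3]
    else: r=R.from_rotvec(c["rotation"]).as_matrix();e=c["eye"]
    q=r.T@(np.array(p)-e);return np.array([c["fx"]*q[0]/q[2]+c["cx"],c["fy"]*q[1]/q[2]+c["cy"]])
def blobs(m,amin=15):
    n,l,s,c=cv2.connectedComponentsWithStats(m.astype(np.uint8))
    return [(s[i].tolist(),c[i].round(1).tolist()) for i in range(1,n) if s[i][4]>=amin]
def show(d): print({k:np.round(d[k],4).tolist() for k in("clock","position","ee_rot","force","ft_torque","width")})
E
python3 - <<'E'
from h import *
im=cv2.imread("pics/top0.png");h=cv2.cvtColor(im,cv2.COLOR_BGR2HSV)
H,S,V=h[...,0].astype(int),h[...,1].astype(int),h[...,2].astype(int)
red=((H<6)|(H>174))&(S>150)&(V>80)
print("red",blobs(red,5))
blk=(V<50); blk[:, :300]=0; blk[:150]=0;blk[:,450:]=0;print("blk",blobs(blk))
blue=(H>105)&(H<125)&(S>120); b=blue.copy();b[:, :270]=0
print("blue",blobs(b,200))
cv2.imwrite("pics/c0.png",cv2.resize(im[130:310,270:470],None,fx=4,fy=4,interpolation=cv2.INTER_CUBIC)[:600])
cv2.imwrite("pics/c0.png",cv2.resize(im[140:290,270:470],None,fx=4,fy=4,interpolation=cv2.INTER_CUBIC))
print(grip_point_offset)
E
```

```text
Traceback (most recent call last):
NameError: name 'cv2' is not defined
```

```bash
sed -i '1i import cv2, numpy as np' h.py
python3 - <<'E'
from h import *
im=cv2.imread("pics/top0.png");h=cv2.cvtColor(im,cv2.COLOR_BGR2HSV)
H,S,V=h[...,0].astype(int),h[...,1].astype(int),h[...,2].astype(int)
red=((H<6)|(H>174))&(S>150)&(V>80)
print("red",blobs(red,5))
blk=(V<50); blk[:, :300]=0; blk[:150]=0;blk[:,450:]=0;print("blk",blobs(blk))
cv2.imwrite("pics/c0.png",cv2.resize(im[140:290,270:470],None,fx=4,fy=4,interpolation=cv2.INTER_CUBIC))
print(grip_point_offset)
E
```

```text
red [([352, 176, 6, 8, 37], [354.3, 179.8])]
blk [([373, 171, 6, 9, 29], [374.8, 175.1]), ([340, 236, 12, 16, 116], [345.3, 244.0]), ([300, 246, 26, 16, 185], [311.5, 254.0]), ([373, 262, 14, 13, 127], [379.5, 268.4])]
0.0188
```

View pics/c0.png

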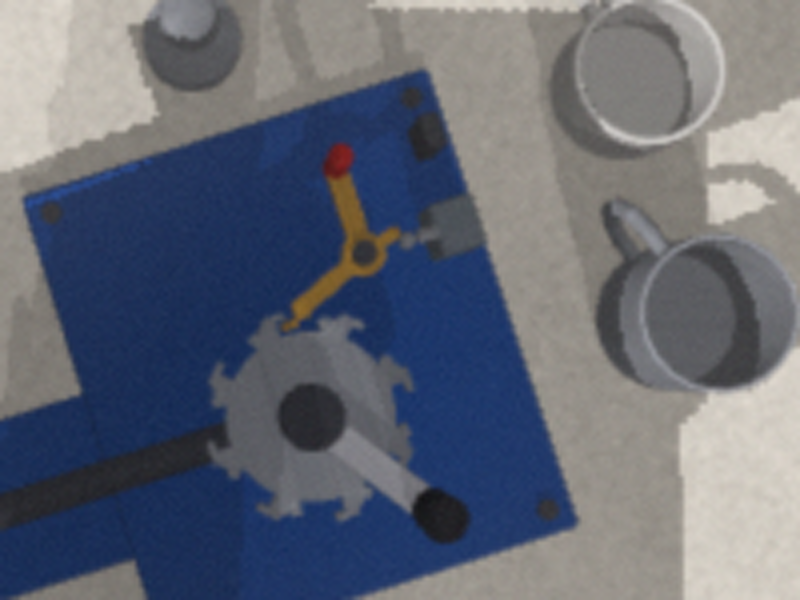

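```bash
python3 - <<'E'
from h import *
g=ray("top",(379.8,268.6),.142);hb=[ray("top",(348,244.2),z) for z in(.09,.1,.11)]
pv=ray("top",(361,203.3),.072);po=ray("top",(354.8,179.3),.115)
print("grip",g,"post",po,"piv",pv)
for a in hb: print(a,"g-ax",np.linalg.norm((g-a)[:2]),"pv-ax",np.linalg.norm((pv-a)[:2]))
print("po-pv",np.linalg.norm((po-pv)[:2]))
# plate corners z=.012
c=[ray("top",(270+u/4,140+v/4),.012) for u,v in((25,198),(428,70),(577,522))];print(c)
for a,b in((0,1),(2,1)):
    d=c[b]-c[a];print(np.linalg.norm(d),np.degrees(np.arctan2(d[1],d[0])))
print("jug",ray("top",(447,215),.105),"cup",ray("top",(432,156),.07))
print("stop",ray("top",(375,175),.08))
# side view check
for n,p in(("grip",g),("post",po),("axis",hb[1])): print(n,proj("side",p))
im=cv2.imread("pics/side0.png");h=cv2.cvtColor(im,cv2.COLOR_BGR2HSV)
red=((h[...,0]<6)|(h[...,0]>174))&(h[...,1]>150)&(h[...,2]>60);print(blobs(red,5))
b=h[...,2]<45;b[:180]=0;b[230:]=0;b[:,:300]=0;b[:,420:]=0;print(blobs(b))
cv2.imwrite("pics/s0.png",cv2.resize(im[170:350,210:410],None,fx=3.3,fy=3.3,interpolation=cv2.INTER_CUBIC))
E
```

```text
grip [ 0.50941683 -0.10413783  0.142     ] post [ 0.69044386 -0.05548664  0.115     ] piv [ 0.64345706 -0.07199964  0.072     ]
[ 0.55520251 -0.04337063  0.09      ] g-ax 0.0760853580052063 pv-ax 0.09278192560393732
[ 0.55554558 -0.042884    0.1       ] g-ax 0.07668046242027517 pv-ax 0.0926074958916029
[ 0.55588865 -0.04239738  0.11      ] g-ax 0.07727557139011332 pv-ax 0.09243657216884675
po-pv 0.04980400696043177
[array([0.677924  , 0.12077831, 0.012     ]), array([ 0.75518135, -0.1138161 ,  0.012     ]), array([ 0.49376833, -0.19973146,  0.012     ])]
0.24698833190696876 -71.77209197406513
0.2751694374724568 18.19349700660899
jug [ 0.6183788  -0.24895297  0.105     ] cup [ 0.74901834 -0.22752072  0.07      ]
stop [ 0.70459595 -0.10141763  0.08      ]
grip [382.71890846 192.65061925]
post [319.29924247 179.94575256]
axis [352.66864825 208.06701504]
[([317, 180, 4, 16, 57], [318.5, 186.9])]
[([324, 182, 6, 12, 58], [326.4, 187.3]), ([378, 191, 10, 20, 157], [382.6, 200.1]), ([346, 207, 13, 13, 140], [351.7, 213.2])]
```

View pics/s0.png

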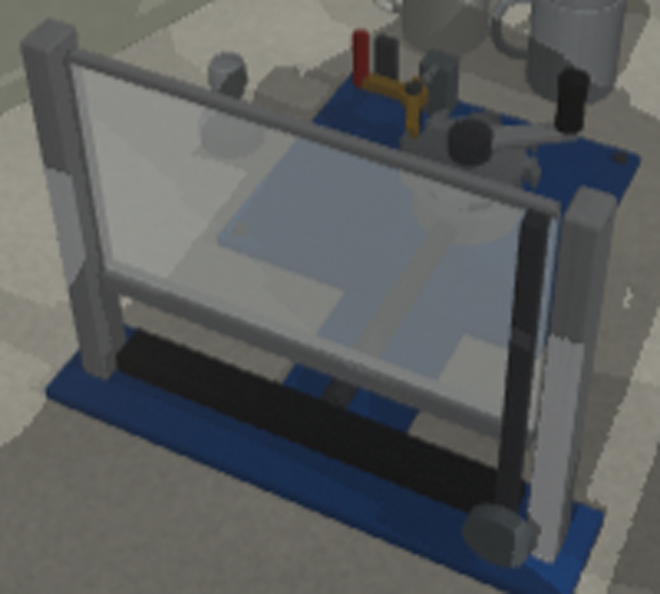

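Request:
{"fn": "drive_tool", "kwargs": {"increments": [{"grip": -1,"tx": 0.4,"ty": 0.8,"tz": 0,"turn": -0.12},{"grip": -1,"tx": 0.4,"ty": 0.8,"tz": 0,"turn": -0.12},{"grip": -1,"tx": 0.4,"ty": 0.8,"tz": 0,"turn": -0.12},{"grip": -1,"tx": 0.4,"ty": 0.8,"tz": 0,"turn": -0.12},{"grip": -1,"tx": 0.4,"ty": 0.8,"tz": 0,"turn": -0.12},{"grip": -1,"tx": 0.4,"ty": 0.8,"tz": 0,"turn": -0.12},{"grip": -1,"tx": 0.4,"ty": 0.8,"tz": 0,"turn": -0.12},{"grip": -1,"tx": 0.4,"ty": 0.8,"tz": 0,"turn": -0.12},{"grip": -1,"tx": 0.4,"ty": 0.8,"tz": 0,"turn": -0.12},{"grip": -1,"tx": 0.4,"ty": 0.8,"tz": 0,"turn": -0.12},{"grip": -1,"tx": 0.4,"ty": 0.8,"tz": 0,"turn": -0.12},{"grip": -1,"tx": 0.4,"ty": 0.8,"tz": 0,"turn": -0.12}], "newtons": 25}}

```text
clock: 1.3
position: [0.4217, -0.2482, 0.2259]
ee_rot: [-3.104, -0.478, 0.001]
force: [0.5, 0.4, -0.4]
width: 1.001
```

```bash
python3 - <<'E'
from h import *
s=observe();show(s);im=get_image("wrist")[:,:,::-1];cv2.imwrite("pics/w1.png",im)
h=cv2.cvtColor(np.ascontiguousarray(im),cv2.COLOR_BGR2HSV)
red=((h[...,0]<6)|(h[...,0]>174))&(h[...,1]>150)&(h[...,2]>60)
for st,c in blobs(red,20): print("red",st,c,ray("wrist",c,.115,s))
for st,c in blobs(h[...,2]<45,80): print("blk",st,c,ray("wrist",c,.142,s))
for p in((.5075,-.1065,.142),(.6904,-.0555,.115),(.5555,-.043,.1)):print(proj("wrist",p,s))
E
```

```text
{'clock': 1.3, 'position': [0.4217, -0.2482, 0.2259], 'ee_rot': [-3.1039, -0.4777, 0.0012], 'force': [0.5249, 0.4267, -0.4464], 'ft_torque': [0.0175, -0.0002, -0.0275], 'width': 1.0011}
blk [0, 0, 98, 17, 441] [40.4, 12.6] [ 0.49957278 -0.01120682  0.142     ]
blk [157, 29, 52, 42, 1227] [182.9, 50.1] [ 0.50638917 -0.11615838  0.142     ]
blk [0, 234, 277, 166, 18170] [93.6, 312.4] [ 0.2482093  -0.07556106  0.142     ]
blk [338, 234, 302, 166, 28021] [530.7, 332.8] [ 0.35667513 -0.49576392  0.142     ]
[170.54482633  44.3290619 ]
[ 161.41802582 -259.93163686]
[129.14788688 -29.58079634]
```

View pics/w1.png

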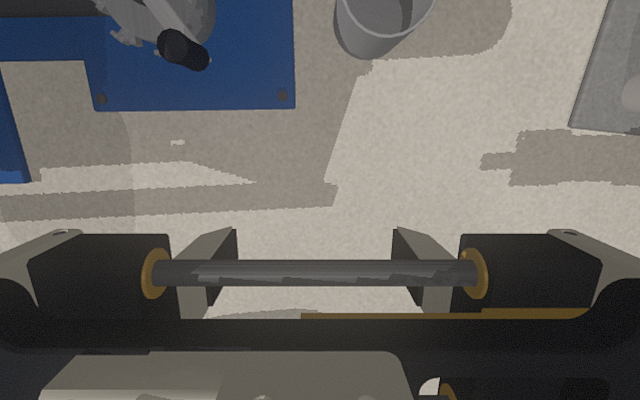

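Request:
{"fn": "drive_tool", "kwargs": {"increments": [{"grip": -1,"tx": 0.2145,"ty": 0.354,"tz": 0},{"grip": -1,"tx": 0.2145,"ty": 0.354,"tz": 0},{"grip": -1,"tx": 0.2145,"ty": 0.354,"tz": 0},{"grip": -1,"tx": 0.2145,"ty": 0.354,"tz": 0},{"grip": -1,"tx": 0.2145,"ty": 0.354,"tz": -0.05},{"grip": -1,"tx": 0.2145,"ty": 0.354,"tz": -0.12},{"grip": -1,"tx": 0.2145,"ty": 0.354,"tz": -0.2},{"grip": -1,"tx": 0.2145,"ty": 0.354,"tz": -0.25},{"grip": -1,"tx": 0.2145,"ty": 0.354,"tz": -0.29},{"grip": -1,"tx": 0.2145,"ty": 0.354,"tz": -0.315},{"grip": -1,"tx": 0.2145,"ty": 0.354,"tz": -0.315},{"grip": -1,"tx": 0.2145,"ty": 0.354,"tz": -0.315}]}}

```text
invalid input
```

```bash
python3 - <<'E'
from h import *
s=observe();show(s);im=get_image("wrist")[:,:,::-1];cv2.imwrite("pics/w2.png",im)
E
```

```text
{'clock': 1.35, 'position': [0.4218, -0.2479, 0.2259], 'ee_rot': [-3.1037, -0.4781, 0.0011], 'force': [0.4966, 0.7893, 0.8769], 'ft_torque': [0.0684, 0.0295, 0.0152], 'width': 1.0025}
```

View pics/w2.png

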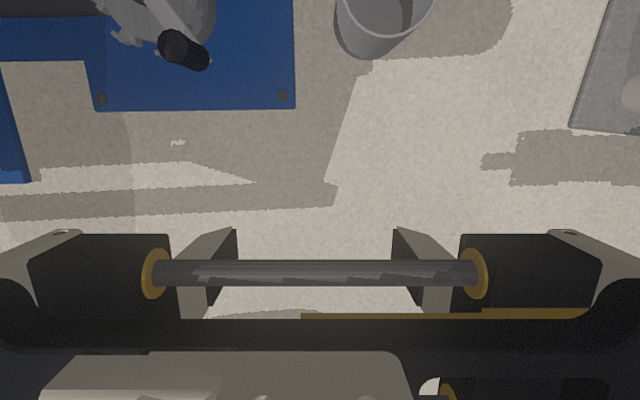

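The move was refused: I left out "turn". The picture is unchanged, with the grip top at about (174,47). I'll resend with every key.

Request:
{"fn": "drive_tool", "kwargs": {"increments": [{"grip": -1,"tx": 0.2145,"ty": 0.354,"tz": 0,"turn": 0},{"grip": -1,"tx": 0.2145,"ty": 0.354,"tz": 0,"turn": 0},{"grip": -1,"tx": 0.2145,"ty": 0.354,"tz": 0,"turn": 0},{"grip": -1,"tx": 0.2145,"ty": 0.354,"tz": 0,"turn": 0},{"grip": -1,"tx": 0.2145,"ty": 0.354,"tz": -0.05,"turn": 0},{"grip": -1,"tx": 0.2145,"ty": 0.354,"tz": -0.12,"turn": 0},{"grip": -1,"tx": 0.2145,"ty": 0.354,"tz": -0.2,"turn": 0},{"grip": -1,"tx": 0.2145,"ty": 0.354,"tz": -0.25,"turn": 0},{"grip": -1,"tx": 0.2145,"ty": 0.354,"tz": -0.29,"turn": 0},{"grip": -1,"tx": 0.2145,"ty": 0.354,"tz": -0.315,"turn": 0},{"grip": -1,"tx": 0.2145,"ty": 0.354,"tz": -0.315,"turn": 0},{"grip": -1,"tx": 0.2145,"ty": 0.354,"tz": -0.315,"turn": 0}]}}

```text
clock: 2.6
position: [0.508, -0.1064, 0.1004]
ee_rot: [-3.104, -0.478, 0.0]
force: [0.4, 0.5, 0.6]
width: 0.997
```

```bash
python3 - <<'E'
from h import *
s=observe();show(s);im=get_image("wrist")[:,:,::-1];cv2.imwrite("pics/w3.png",im)
E
```

```text
{'clock': 2.6, 'position': [0.508, -0.1064, 0.1004], 'ee_rot': [-3.1038, -0.4783, 0.0003], 'force': [0.3862, 0.4783, 0.6169], 'ft_torque': [-0.0281, -0.0094, 0.0215], 'width': 0.9974}
```

View pics/w3.png

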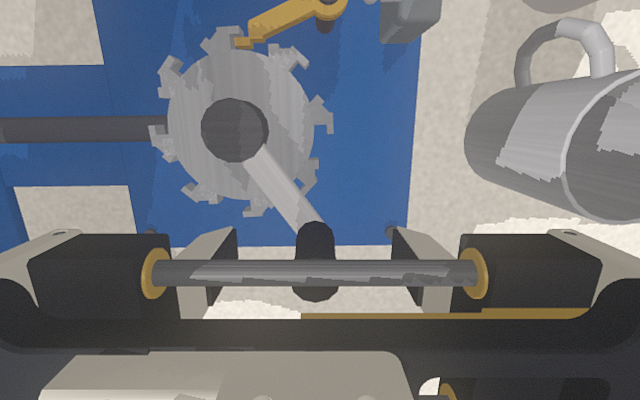

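The black grip sits mid-way between the pads (316,260), with the nose under the tooth at (243,42). I'll close on it.

Request:
{"fn": "drive_tool", "kwargs": {"increments": [{"grip": 1,"tx": 0,"ty": 0,"tz": 0,"turn": 0},{"grip": 1,"tx": 0,"ty": 0,"tz": 0,"turn": 0},{"grip": 1,"tx": 0,"ty": 0,"tz": 0,"turn": 0},{"grip": 1,"tx": 0,"ty": 0,"tz": 0,"turn": 0},{"grip": 1,"tx": 0,"ty": 0,"tz": 0,"turn": 0},{"grip": 1,"tx": 0,"ty": 0,"tz": 0,"turn": 0},{"grip": 1,"tx": 0,"ty": 0,"tz": 0,"turn": 0},{"grip": 1,"tx": 0,"ty": 0,"tz": 0,"turn": 0},{"grip": 1,"tx": 0,"ty": 0,"tz": 0,"turn": 0},{"grip": 1,"tx": 0,"ty": 0,"tz": 0,"turn": 0}], "newtons": 25}}

```text
clock: 3.65
position: [0.5083, -0.1065, 0.1007]
ee_rot: [-3.104, -0.478, -0.001]
force: [-0.1, -0.3, 0.5]
width: 0.249
```

```bash
python3 - <<'E'
from h import *
s=observe();show(s)
ax=np.array([.5555,-.043]);g=s["position"][:2];r=g-ax;print(np.linalg.norm(r),np.degrees(np.arctan2(r[1],r[0])))
a0=np.arctan2(r[1],r[0])
for d in(.05,.1,.15,.2,.22):
    q=.08*np.array([np.cos(a0+d)-np.cos(a0),np.sin(a0+d)-np.sin(a0)]);print(d,(q/.4).round(4))
E
```

```text
{'clock': 3.65, 'position': [0.5083, -0.1065, 0.1007], 'ee_rot': [-3.1042, -0.4782, -0.0007], 'force': [-0.0631, -0.2597, 0.5245], 'ft_torque': [-0.1081, 0.0205, 0.0424], 'width': 0.2489}
0.07915605273835465 -126.63070700398585
0.05 [ 0.0082 -0.0058]
0.1 [ 0.0166 -0.0111]
0.15 [ 0.0253 -0.016 ]
0.2 [ 0.0343 -0.0205]
0.22 [ 0.0379 -0.0222]
```

Request:
{"fn": "drive_tool", "kwargs": {"increments": [{"grip": 1,"tx": 0.004,"ty": -0.003,"tz": 0,"turn": 0},{"grip": 1,"tx": 0.008,"ty": -0.006,"tz": 0,"turn": 0},{"grip": 1,"tx": 0.0125,"ty": -0.0085,"tz": 0,"turn": 0},{"grip": 1,"tx": 0.0166,"ty": -0.011,"tz": 0,"turn": 0},{"grip": 1,"tx": 0.021,"ty": -0.0135,"tz": 0,"turn": 0},{"grip": 1,"tx": 0.0253,"ty": -0.016,"tz": 0,"turn": 0},{"grip": 1,"tx": 0.0295,"ty": -0.018,"tz": 0,"turn": 0},{"grip": 1,"tx": 0.0335,"ty": -0.02,"tz": 0,"turn": 0},{"grip": 1,"tx": 0.0335,"ty": -0.02,"tz": 0,"turn": 0}]}}

```text
clock: 4.55
position: [0.5204, -0.1141, 0.1006]
ee_rot: [-3.103, -0.478, 0.003]
force: [-6.4, 2.2, 5.8]
width: 0.25
```

```bash
python3 - <<'E'
from h import *
s=observe();show(s)
ax=np.array([.5555,-.043]);r=s["position"][:2]-ax;print(np.linalg.norm(r),np.arctan2(r[1],r[0])+np.radians(126.63))
E
```

```text
{'clock': 4.55, 'position': [0.5204, -0.1141, 0.1006], 'ee_rot': [-3.1032, -0.4785, 0.0033], 'force': [-6.3747, 2.1954, 5.7699], 'ft_torque': [0.3846, 1.0946, -0.0086], 'width': 0.2503}
0.07928330287156009 0.1806066424284527
```

Request:
{"fn": "drive_tool", "kwargs": {"increments": [{"grip": -1,"tx": 0,"ty": 0,"tz": 0,"turn": 0},{"grip": -1,"tx": 0,"ty": 0,"tz": 0,"turn": 0},{"grip": -1,"tx": 0,"ty": 0,"tz": 0,"turn": 0},{"grip": -1,"tx": 0,"ty": 0,"tz": 0,"turn": 0},{"grip": -1,"tx": 0,"ty": 0,"tz": 0.05,"turn": 0},{"grip": -1,"tx": 0,"ty": 0,"tz": 0.15,"turn": 0},{"grip": -1,"tx": 0,"ty": 0,"tz": 0.25,"turn": 0},{"grip": -1,"tx": 0,"ty": 0,"tz": 0.25,"turn": 0},{"grip": 1,"tx": 0.4,"ty": 0.23,"tz": 0.25,"turn": 0},{"grip": 1,"tx": 0.4,"ty": 0.23,"tz": 0.25,"turn": 0},{"grip": 1,"tx": 0.4,"ty": 0.23,"tz": 0.25,"turn": 0},{"grip": 1,"tx": 0.4,"ty": 0.23,"tz": 0.25,"turn": 0},{"grip": 1,"tx": 0.4,"ty": 0.23,"tz": 0.25,"turn": 0},{"grip": 1,"tx": 0.4,"ty": 0.23,"tz": 0.25,"turn": 0},{"grip": 1,"tx": 0.4,"ty": 0.23,"tz": 0.25,"turn": 0},{"grip": 1,"tx": 0.4,"ty": 0.23,"tz": 0.25,"turn": 0},{"grip": 1,"tx": 0.4,"ty": 0.23,"tz": 0.25,"turn": 0}]}}

```text
clock: 6.25
position: [0.6799, -0.0231, 0.201]
ee_rot: [-3.104, -0.477, 0.003]
force: [-0.5, 1.2, 0.3]
width: 0.217
```

```bash
python3 - <<'E'
from h import *
s=observe();show(s)
im=get_image("wrist")[:,:,::-1];cv2.imwrite("pics/w4.png",im)
h=cv2.cvtColor(np.ascontiguousarray(im),cv2.COLOR_BGR2HSV)
red=((h[...,0]<6)|(h[...,0]>174))&(h[...,1]>150)&(h[...,2]>60)
for st,c in blobs(red,20): print("red",st,c,ray("wrist",c,.115,s))
E
```

```text
{'clock': 6.25, 'position': [0.6799, -0.0231, 0.201], 'ee_rot': [-3.104, -0.4765, 0.0029], 'force': [-0.5288, 1.1881, 0.3317], 'ft_torque': [-0.0593, 0.0278, -0.0108], 'width': 0.2169}
red [342, 181, 19, 26, 319] [351.1, 193.9] [ 0.69583022 -0.0515163   0.115     ]
```

View pics/w4.png

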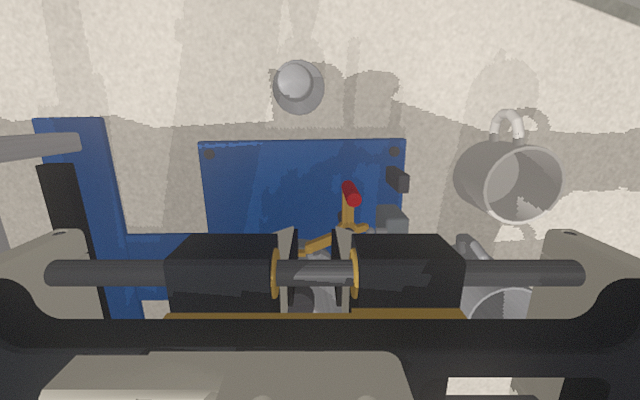

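Request:
{"fn": "drive_tool", "kwargs": {"increments": [{"grip": 1,"tx": 0,"ty": 0,"tz": 0,"turn": 0},{"grip": 1,"tx": 0,"ty": 0,"tz": 0,"turn": 0},{"grip": 1,"tx": 0,"ty": 0,"tz": 0,"turn": 0},{"grip": 1,"tx": 0,"ty": 0,"tz": 0,"turn": 0},{"grip": 1,"tx": 0,"ty": 0,"tz": -0.08,"turn": 0},{"grip": 1,"tx": 0,"ty": 0,"tz": -0.16,"turn": 0},{"grip": 1,"tx": 0,"ty": 0,"tz": -0.2,"turn": 0},{"grip": 1,"tx": 0,"ty": 0,"tz": -0.24,"turn": 0},{"grip": 1,"tx": 0,"ty": 0,"tz": -0.27,"turn": 0},{"grip": 1,"tx": 0,"ty": 0,"tz": -0.27,"turn": 0}]}}

```text
clock: 7.3
position: [0.6792, -0.0229, 0.0914]
ee_rot: [-3.103, -0.477, 0.006]
force: [-0.0, 0.9, 0.3]
width: 0.002
```

```bash
python3 - <<'E'
from h import *
s=observe();show(s)
p0=np.array([.692,-.0555]);pv=np.array([.6435,-.072]);u=np.array([np.cos(.3145),np.sin(.3145)]);v=np.array([-u[1],u[0]])
r=p0-pv
for a in(0,.1,.2,.3,.4,.5,.55):
    c,sn=np.cos(-a),np.sin(-a);q=pv+np.array([c*r[0]-sn*r[1],sn*r[0]+c*r[1]])+v*.026
    print(a,((q-s["position"][:2])/.4).round(4))
E
```

```text
{'clock': 7.3, 'position': [0.6792, -0.0229, 0.0914], 'ee_rot': [-3.1035, -0.477, 0.0065], 'force': [-0.0243, 0.8686, 0.2948], 'ft_torque': [0.0287, 0.0272, -0.0489], 'width': 0.0015}
0 [ 0.0119 -0.0196]
0.1 [ 0.0154 -0.032 ]
0.2 [ 0.0177 -0.0446]
0.3 [ 0.0187 -0.0573]
0.4 [ 0.0184 -0.0701]
0.5 [ 0.0169 -0.0828]
0.55 [ 0.0156 -0.0891]
```

Request:
{"fn": "drive_tool", "kwargs": {"increments": [{"grip": 1,"tx": 0.007,"ty": -0.01,"tz": 0,"turn": 0},{"grip": 1,"tx": 0.012,"ty": -0.0196,"tz": 0,"turn": 0},{"grip": 1,"tx": 0.014,"ty": -0.026,"tz": 0,"turn": 0},{"grip": 1,"tx": 0.0154,"ty": -0.032,"tz": 0,"turn": 0},{"grip": 1,"tx": 0.0165,"ty": -0.038,"tz": 0,"turn": 0}]}}

```text
clock: 7.8
position: [0.6865, -0.0372, 0.0921]
ee_rot: [-3.102, -0.478, 0.004]
force: [1.2, 3.7, 1.2]
width: 0.004
```

Request:
{"fn": "drive_tool", "kwargs": {"increments": [{"grip": 1,"tx": 0,"ty": -0.01,"tz": 0,"turn": 0},{"grip": 1,"tx": 0.0005,"ty": -0.016,"tz": 0,"turn": 0},{"grip": 1,"tx": 0.0005,"ty": -0.0215,"tz": 0,"turn": 0},{"grip": 1,"tx": 0.0005,"ty": -0.028,"tz": 0,"turn": 0},{"grip": 1,"tx": 0,"ty": -0.034,"tz": 0,"turn": 0},{"grip": 1,"tx": -0.001,"ty": -0.04,"tz": 0,"turn": 0},{"grip": 1,"tx": -0.001,"ty": -0.044,"tz": 0,"turn": 0},{"grip": 1,"tx": -0.001,"ty": -0.044,"tz": 0,"turn": 0}]}}

```text
clock: 8.6
position: [0.686, -0.0554, 0.0921]
ee_rot: [-3.103, -0.477, 0.004]
force: [-0.2, 0.2, 0.0]
width: 0.005
```

Request:
{"fn": "drive_tool", "kwargs": {"increments": [{"grip": 1,"tx": -0.01,"ty": 0.04,"tz": 0,"turn": 0},{"grip": 1,"tx": -0.01,"ty": 0.04,"tz": 0.05,"turn": 0},{"grip": 1,"tx": -0.01,"ty": 0.04,"tz": 0.15,"turn": 0},{"grip": 1,"tx": -0.01,"ty": 0.04,"tz": 0.27,"turn": 0},{"grip": 1,"tx": -0.01,"ty": 0.04,"tz": 0.27,"turn": 0},{"grip": -1,"tx": -0.414,"ty": -0.147,"tz": 0.27,"turn": 0},{"grip": -1,"tx": -0.414,"ty": -0.147,"tz": 0.27,"turn": 0},{"grip": -1,"tx": -0.414,"ty": -0.147,"tz": 0.27,"turn": 0},{"grip": -1,"tx": -0.414,"ty": -0.147,"tz": 0.27,"turn": 0},{"grip": -1,"tx": -0.414,"ty": -0.147,"tz": 0.27,"turn": 0},{"grip": -1,"tx": -0.414,"ty": -0.147,"tz": 0.27,"turn": 0},{"grip": -1,"tx": -0.414,"ty": -0.147,"tz": 0.27,"turn": 0},{"grip": -1,"tx": -0.414,"ty": -0.147,"tz": 0.27,"turn": 0},{"grip": -1,"tx": -0.414,"ty": -0.147,"tz": 0.27,"turn": 0},{"grip": -1,"tx": -0.414,"ty": -0.147,"tz": 0.27,"turn": 0}]}}

```text
clock: 10.1
position: [0.5208, -0.1137, 0.1998]
ee_rot: [-3.102, -0.478, 0.004]
force: [-0.2, 0.1, 0.2]
width: 0.824
```

```bash
python3 - <<'E'
from h import *
s=observe();show(s)
im=get_image("wrist")[:,:,::-1];cv2.imwrite("pics/w5.png",im)
h=cv2.cvtColor(np.ascontiguousarray(im),cv2.COLOR_BGR2HSV)
red=((h[...,0]<6)|(h[...,0]>174))&(h[...,1]>150)&(h[...,2]>60)
for st,c in blobs(red,20): print("red",st,c,ray("wrist",c,.115,s))
E
```

```text
{'clock': 10.1, 'position': [0.5208, -0.1137, 0.1998], 'ee_rot': [-3.1024, -0.4785, 0.0042], 'force': [-0.2471, 0.0783, 0.2006], 'ft_torque': [-0.0454, -0.0019, -0.0583], 'width': 0.824}
red [337, 0, 13, 6, 52] [343.5, 1.7] [ 0.67273897 -0.08751495  0.115     ]
```

View pics/w5.png

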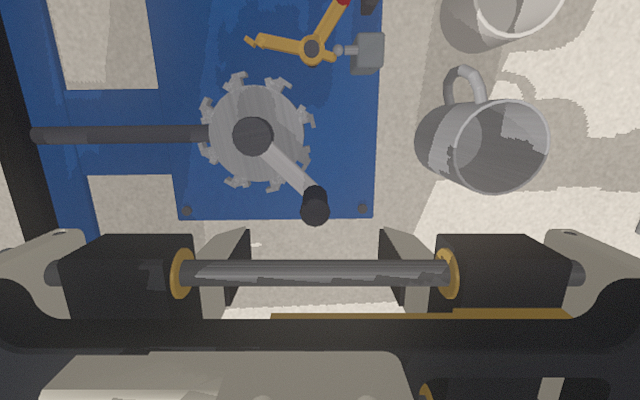

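The pawl is over and staying off: nose at (250,42), clear of the wheel, with the red post by its stop. The grip at (315,205) lines up between the jaws. I'll descend and grip.

Request:
{"fn": "drive_tool", "kwargs": {"increments": [{"grip": -1,"tx": 0,"ty": 0,"tz": 0,"turn": 0},{"grip": -1,"tx": 0,"ty": 0,"tz": -0.06,"turn": 0},{"grip": -1,"tx": 0,"ty": 0,"tz": -0.12,"turn": 0},{"grip": -1,"tx": 0,"ty": 0,"tz": -0.18,"turn": 0},{"grip": -1,"tx": 0,"ty": 0,"tz": -0.22,"turn": 0},{"grip": -1,"tx": 0,"ty": 0,"tz": -0.248,"turn": 0},{"grip": -1,"tx": 0,"ty": 0,"tz": -0.248,"turn": 0},{"grip": 1,"tx": 0,"ty": 0,"tz": -0.248,"turn": 0},{"grip": 1,"tx": 0,"ty": 0,"tz": -0.248,"turn": 0},{"grip": 1,"tx": 0,"ty": 0,"tz": -0.248,"turn": 0},{"grip": 1,"tx": 0,"ty": 0,"tz": -0.248,"turn": 0},{"grip": 1,"tx": 0,"ty": 0,"tz": -0.248,"turn": 0},{"grip": 1,"tx": 0,"ty": 0,"tz": -0.248,"turn": 0},{"grip": 1,"tx": 0,"ty": 0,"tz": -0.248,"turn": 0},{"grip": 1,"tx": 0,"ty": 0,"tz": -0.248,"turn": 0},{"grip": 1,"tx": 0,"ty": 0,"tz": -0.248,"turn": 0}]}}

```text
clock: 11.75
position: [0.5207, -0.1138, 0.1006]
ee_rot: [-3.102, -0.478, 0.004]
force: [0.5, 0.4, -0.3]
width: 0.269
```

```bash
cat > arc.py <<'E'
from h import *
import sys
ax=np.array([.5555,-.043])
s=observe();show(s);r=s["position"][:2]-ax;a=np.arctan2(r[1],r[0]);R0=np.linalg.norm(r)
t=np.array([np.sin(a),-np.cos(a)])  # lowering direction
print("R",R0.round(4),"drum",((a+np.radians(126.63)+np.pi)%(2*np.pi)-np.pi).round(4),"F lowering by hand",-(s["force"][:2]@t),"radial",s["force"][:2]@r/R0)
for d in map(float,sys.argv[1:]):
    q=ax+.0793*np.array([np.cos(a-d),np.sin(a-d)])-s["position"][:2];print(d,(q/.4).round(4))
E
python3 arc.py $(seq .05 .05 .9)
```

```text
{'clock': 11.75, 'position': [0.5207, -0.1138, 0.1006], 'ee_rot': [-3.1025, -0.4782, 0.0045], 'force': [0.533, 0.3885, -0.2935], 'ft_torque': [0.1833, 0.0396, -0.0407], 'width': 0.269}
R 0.0789 drum 0.1824 F lowering by hand 0.3069505993330235 radial -0.5838381887613314
0.05 [-0.0092  0.0038]
0.1 [-0.0177  0.0088]
0.15 [-0.026   0.0143]
0.2 [-0.034   0.0201]
0.25 [-0.0417  0.0264]
0.3 [-0.0491  0.033 ]
0.35 [-0.0561  0.04  ]
0.4 [-0.0628  0.0473]
0.45 [-0.0691  0.0549]
0.5 [-0.075   0.0629]
0.55 [-0.0805  0.0711]
0.6 [-0.0856  0.0797]
0.65 [-0.0902  0.0884]
0.7 [-0.0944  0.0974]
0.75 [-0.0982  0.1065]
0.8 [-0.1015  0.1159]
0.85 [-0.1043  0.1254]
0.9 [-0.1067  0.135 ]
```

Request:
{"fn": "drive_tool", "kwargs": {"increments": [{"grip": 1,"tx": 0,"ty": 0,"tz": 0,"turn": 0},{"grip": 1,"tx": 0,"ty": 0,"tz": 0,"turn": 0},{"grip": 1,"tx": -0.0045,"ty": 0.0018,"tz": 0,"turn": 0},{"grip": 1,"tx": -0.0092,"ty": 0.0038,"tz": 0,"turn": 0},{"grip": 1,"tx": -0.0177,"ty": 0.0088,"tz": 0,"turn": 0},{"grip": 1,"tx": -0.026,"ty": 0.0143,"tz": 0,"turn": 0},{"grip": 1,"tx": -0.034,"ty": 0.0201,"tz": 0,"turn": 0},{"grip": 1,"tx": -0.0417,"ty": 0.0264,"tz": 0,"turn": 0},{"grip": 1,"tx": -0.0491,"ty": 0.033,"tz": 0,"turn": 0},{"grip": 1,"tx": -0.0561,"ty": 0.04,"tz": 0,"turn": 0},{"grip": 1,"tx": -0.0628,"ty": 0.0473,"tz": 0,"turn": 0},{"grip": 1,"tx": -0.0691,"ty": 0.0549,"tz": 0,"turn": 0},{"grip": 1,"tx": -0.075,"ty": 0.0629,"tz": 0,"turn": 0},{"grip": 1,"tx": -0.0805,"ty": 0.0711,"tz": 0,"turn": 0},{"grip": 1,"tx": -0.0856,"ty": 0.0797,"tz": 0,"turn": 0},{"grip": 1,"tx": -0.0902,"ty": 0.0884,"tz": 0,"turn": 0},{"grip": 1,"tx": -0.0944,"ty": 0.0974,"tz": 0,"turn": 0},{"grip": 1,"tx": -0.0982,"ty": 0.1065,"tz": 0,"turn": 0}]}}

```text
clock: 13.55
position: [0.4819, -0.0712, 0.1007]
ee_rot: [-3.103, -0.478, 0.002]
force: [6.1, 0.4, -6.5]
width: 0.25
```

```bash
python3 arc.py $(seq .04 .04 .6)
```

```text
{'clock': 13.55, 'position': [0.4819, -0.0712, 0.1007], 'ee_rot': [-3.1029, -0.478, 0.0024], 'force': [6.0557, 0.3722, -6.4705], 'ft_torque': [0.1351, -1.2503, -0.0158], 'width': 0.2497}
R 0.0788 drum -0.5651 F lowering by hand 1.822034187500434 radial -5.7871048660212345
0.04 [-0.0038  0.007 ]
0.08 [-0.0062  0.0146]
0.12 [-0.0082  0.0223]
0.16 [-0.01  0.03]
0.2 [-0.0115  0.0378]
0.24 [-0.0127  0.0456]
0.28 [-0.0135  0.0535]
0.32 [-0.014   0.0614]
0.36 [-0.0142  0.0693]
0.4 [-0.0141  0.0773]
0.44 [-0.0137  0.0852]
0.48 [-0.013   0.0931]
0.52 [-0.0119  0.1009]
0.56 [-0.0105  0.1088]
0.6 [-0.0089  0.1165]
```

```bash
python3 - <<'E'
import numpy as np
P=np.array([[.5083,-.1065],[.5207,-.1138],[.4819,-.0712]])
from scipy.optimize import least_squares
for R in(.079,.08):
    f=least_squares(lambda c:np.linalg.norm(P-c,axis=1)-R,[.5555,-.043]);print(R,f.x,f.fun)
E
sed -i 's/^ax=.*/ax=np.array([.5567,-.0425])/;s/\.0793/R0/' arc.py; python3 arc.py $(seq .04 .04 .44)
```

```text
0.079 [ 0.55569244 -0.04310543] [ 1.51213497e-04 -1.19121981e-04 -4.03360835e-05]
0.08 [ 0.55648891 -0.04241287] [ 1.83107410e-04 -1.44080450e-04 -4.87412435e-05]
{'clock': 13.55, 'position': [0.4819, -0.0712, 0.1007], 'ee_rot': [-3.1029, -0.478, 0.0024], 'force': [6.0557, 0.3722, -6.4705], 'ft_torque': [0.1351, -1.2503, -0.0158], 'width': 0.2497}
R 0.0801 drum -0.5646 F lowering by hand 1.8246988447580648 radial -5.786265240782313
0.04 [-0.0027  0.0075]
0.08 [-0.0051  0.0152]
0.12 [-0.0073  0.0229]
0.16 [-0.0091  0.0307]
0.2 [-0.0105  0.0386]
0.24 [-0.0117  0.0465]
0.28 [-0.0126  0.0545]
0.32 [-0.0131  0.0625]
0.36 [-0.0133  0.0705]
0.4 [-0.0132  0.0785]
0.44 [-0.0128  0.0865]
```

Request:
{"fn": "drive_tool", "kwargs": {"increments": [{"grip": 1,"tx": -0.0012,"ty": 0.0037,"tz": 0,"turn": 0},{"grip": 1,"tx": -0.0027,"ty": 0.0075,"tz": 0,"turn": 0},{"grip": 1,"tx": -0.0051,"ty": 0.0152,"tz": 0,"turn": 0},{"grip": 1,"tx": -0.0073,"ty": 0.0229,"tz": 0,"turn": 0},{"grip": 1,"tx": -0.0091,"ty": 0.0307,"tz": 0,"turn": 0},{"grip": 1,"tx": -0.0105,"ty": 0.0386,"tz": 0,"turn": 0},{"grip": 1,"tx": -0.0117,"ty": 0.0465,"tz": 0,"turn": 0},{"grip": 1,"tx": -0.0126,"ty": 0.0545,"tz": 0,"turn": 0},{"grip": 1,"tx": -0.0131,"ty": 0.0625,"tz": 0,"turn": 0},{"grip": 1,"tx": -0.0133,"ty": 0.0705,"tz": 0,"turn": 0},{"grip": 1,"tx": -0.0133,"ty": 0.0765,"tz": 0,"turn": 0}]}}

```text
clock: 14.65
position: [0.4766, -0.041, 0.1007]
ee_rot: [-3.104, -0.477, 0.002]
force: [5.0, -1.8, -4.4]
width: 0.249
```

```bash
python3 arc.py $(seq .01 .01 .2); python3 - <<'E'
from h import *
im=get_image("side");cv2.imwrite("pics/s2.png",cv2.resize(im[170:350,210:410,::-1],None,fx=3.3,fy=3.3,interpolation=cv2.INTER_CUBIC))
E
```

```text
{'clock': 14.65, 'position': [0.4766, -0.041, 0.1007], 'ee_rot': [-3.1035, -0.4774, 0.0023], 'force': [4.997, -1.7599, -4.4358], 'ft_torque': [-0.255, -0.9948, 0.0054], 'width': 0.249}
R 0.0801 drum -0.9505 F lowering by hand 1.6644138283164756 radial -5.029602887542434
0.01 [0.    0.002]
0.02 [0.0001 0.004 ]
0.03 [0.0002 0.006 ]
0.04 [0.0003 0.008 ]
0.05 [0.0004 0.01  ]
0.06 [0.0006 0.012 ]
0.07 [0.0008 0.014 ]
0.08 [0.0009 0.016 ]
0.09 [0.0012 0.018 ]
0.1 [0.0014 0.02  ]
0.11 [0.0016 0.022 ]
0.12 [0.0019 0.0239]
0.13 [0.0022 0.0259]
0.14 [0.0025 0.0279]
0.15 [0.0028 0.0299]
0.16 [0.0032 0.0318]
0.17 [0.0035 0.0338]
0.18 [0.0039 0.0358]
0.19 [0.0043 0.0377]
0.2 [0.0047 0.0397]
```

View pics/s2.png

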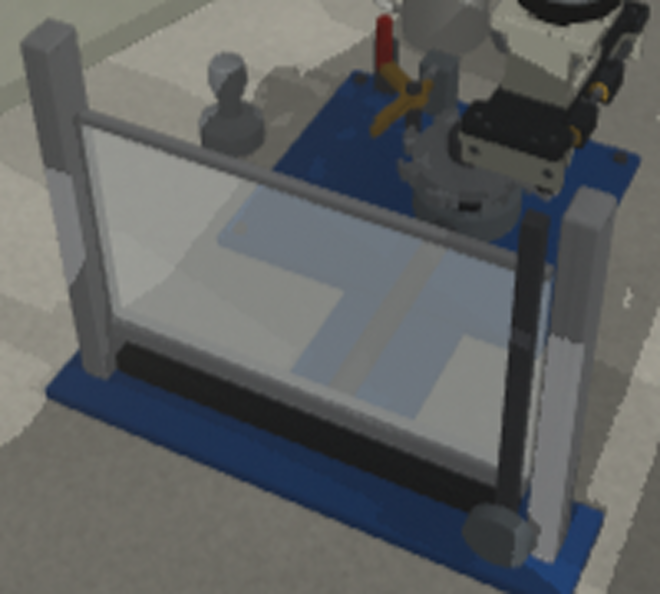

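The screen is just above the sill, the pawl is still off, and nothing else has moved. From the first side picture I can estimate the sill height, and so the angle where it makes contact.

```bash
python3 - <<'E'
from h import *
ax=np.array([.5565,-.0425]);th=np.radians(18.2);u=np.array([np.cos(th),np.sin(th)]);v=np.array([-u[1],u[0]])
def onplane(uv,yu):
    c=camera_info("side");r=R.from_rotvec(c["rotation"]).as_matrix();d=r@np.array([(uv[0]-c["cx"])/c["fx"],(uv[1]-c["cy"])/c["fy"],1]);e=c["eye"]
    t=(yu-(e[:2]-ax)@v)/(d[:2]@v);p=e+t*d;return (p[:2]-ax)@u,p[2]
im=cv2.imread("pics/side0.png");V=cv2.cvtColor(im,cv2.COLOR_BGR2HSV)[...,2];S=cv2.cvtColor(im,cv2.COLOR_BGR2HSV)[...,1]
for x in range(250,350,12):
    col=V[265:335,x];k=np.where(col<45)[0]
    if len(k): a,b=265+k[0],265+k[-1]+1;print(x,a,b,"back edge",np.round(onplane((x,a),.255),4),"front-bottom",np.round(onplane((x,b),.285),4))
# rail check: lowest row of grey rail at start, z should be .105
for x in(260,300,340): print(x,V[245:320,x].tolist())
E
```

```text
250 271 284 back edge [0.155  0.0361] front-bottom [0.1356 0.0306]
262 274 289 back edge [0.1203 0.0427] front-bottom [0.1025 0.0302]
274 279 294 back edge [0.0873 0.0418] front-bottom [0.07   0.0299]
286 284 299 back edge [0.055  0.0409] front-bottom [0.0383 0.0296]
298 288 304 back edge [0.0232 0.0436] front-bottom [0.0072 0.0293]
310 286 309 back edge [-0.0083  0.0672] front-bottom [-0.0232  0.029 ]
322 297 313 back edge [-0.0381  0.0453] front-bottom [-0.053   0.0323]
334 302 318 back edge [-0.0678  0.0444] front-bottom [-0.0821  0.032 ]
346 307 323 back edge [-0.0969  0.0435] front-bottom [-0.1106  0.0317]
260 [146, 145, 144, 145, 145, 144, 144, 145, 145, 132, 126, 125, 127, 102, 83, 75, 73, 73, 72, 76, 100, 105, 104, 103, 104, 103, 104, 77, 42, 30, 30, 29, 30, 29, 31, 29, 32, 31, 29, 29, 29, 29, 28, 48, 64, 68, 68, 74, 77, 76, 76, 77, 77, 76, 77, 77, 78, 76, 71, 64, 64, 88, 103, 103, 102, 103, 102, 102, 100, 101, 102, 102, 102, 101, 101]
300 [119, 119, 119, 118, 118, 117, 116, 116, 123, 127, 127, 127, 128, 128, 128, 127, 127, 127, 127, 127, 127, 129, 131, 131, 127, 126, 125, 125, 105, 87, 78, 73, 72, 73, 74, 75, 76, 75, 74, 69, 67, 67, 67, 47, 29, 27, 26, 25, 26, 26, 25, 26, 27, 27, 26, 26, 26, 25, 25, 47, 64, 67, 68, 68, 68, 74, 78, 76, 77, 77, 76, 77, 77, 77, 75]
340 [110, 110, 110, 110, 110, 109, 109, 109, 112, 118, 118, 118, 119, 118, 118, 119, 118, 118, 119, 118, 116, 118, 117, 118, 118, 119, 119, 118, 119, 118, 119, 118, 118, 118, 118, 118, 119, 119, 118, 120, 123, 124, 124, 103, 85, 76, 70, 68, 70, 69, 79, 88, 89, 88, 89, 90, 90, 92, 91, 53, 25, 25, 26, 26, 24, 26, 24, 25, 26, 25, 26, 25, 24, 25, 24]
```

Request:
{"fn": "drive_tool", "kwargs": {"increments": [{"grip": 1,"tx": 0.0001,"ty": 0.004,"tz": 0,"turn": 0},{"grip": 1,"tx": 0.0003,"ty": 0.008,"tz": 0,"turn": 0},{"grip": 1,"tx": 0.0006,"ty": 0.012,"tz": 0,"turn": 0},{"grip": 1,"tx": 0.0009,"ty": 0.016,"tz": 0,"turn": 0},{"grip": 1,"tx": 0.0014,"ty": 0.02,"tz": 0,"turn": 0},{"grip": 1,"tx": 0.0019,"ty": 0.0235,"tz": 0,"turn": 0}]}}

```text
clock: 15.3
position: [0.4774, -0.0313, 0.1007]
ee_rot: [-3.104, -0.478, 0.002]
force: [4.8, -2.4, -4.8]
width: 0.253
```

```bash
python3 arc.py $(seq .01 .01 .2)
```

```text
{'clock': 15.3, 'position': [0.4774, -0.0313, 0.1007], 'ee_rot': [-3.1035, -0.4775, 0.0022], 'force': [4.8451, -2.3632, -4.8426], 'ft_torque': [-0.4145, -0.8744, -0.0069], 'width': 0.2528}
R 0.08 drum -1.0714 F lowering by hand 1.6644848110153663 radial -5.127306202970801
0.01 [0.0003 0.002 ]
0.02 [0.0006 0.004 ]
0.03 [0.0009 0.0059]
0.04 [0.0013 0.0079]
0.05 [0.0016 0.0099]
0.06 [0.002  0.0118]
0.07 [0.0024 0.0138]
0.08 [0.0029 0.0157]
0.09 [0.0033 0.0177]
0.1 [0.0038 0.0196]
0.11 [0.0043 0.0216]
0.12 [0.0048 0.0235]
0.13 [0.0053 0.0255]
0.14 [0.0058 0.0274]
0.15 [0.0064 0.0293]
0.16 [0.007  0.0312]
0.17 [0.0076 0.0331]
0.18 [0.0082 0.035 ]
0.19 [0.0088 0.0369]
0.2 [0.0095 0.0388]
```

Request:
{"fn": "drive_tool", "kwargs": {"increments": [{"grip": 1,"tx": 0.0006,"ty": 0.004,"tz": 0,"turn": 0},{"grip": 1,"tx": 0.0013,"ty": 0.0079,"tz": 0,"turn": 0},{"grip": 1,"tx": 0.0018,"ty": 0.0105,"tz": 0,"turn": 0},{"grip": 1,"tx": 0.0022,"ty": 0.013,"tz": 0,"turn": 0}]}}

```text
clock: 15.7
position: [0.4783, -0.0262, 0.1007]
ee_rot: [-3.104, -0.477, 0.002]
force: [4.7, -2.4, -5.7]
width: 0.25
```

```bash
python3 arc.py .005 .01 .015 .02 .025 .03
```

```text
{'clock': 15.7, 'position': [0.4783, -0.0262, 0.1007], 'ee_rot': [-3.1037, -0.4774, 0.0023], 'force': [4.7494, -2.3907, -5.6894], 'ft_torque': [-0.5007, -0.9064, -0.0064], 'width': 0.2499}
R 0.0801 drum -1.1364 F lowering by hand 1.374397739587451 radial -5.136471141754413
0.005 [0.0002 0.001 ]
0.01 [0.0004 0.002 ]
0.015 [0.0006 0.0029]
0.02 [0.0009 0.0039]
0.025 [0.0011 0.0049]
0.03 [0.0013 0.0059]
```

Request:
{"fn": "drive_tool", "kwargs": {"increments": [{"grip": 1,"tx": 0.0004,"ty": 0.002,"tz": 0,"turn": 0},{"grip": 1,"tx": 0.0009,"ty": 0.004,"tz": 0,"turn": 0},{"grip": 1,"tx": 0.0009,"ty": 0.004,"tz": 0,"turn": 0}]}}

```text
clock: 16.0
position: [0.4785, -0.0251, 0.1007]
ee_rot: [-3.104, -0.477, 0.003]
force: [4.0, -3.9, -4.2]
width: 0.252
```

Request:
{"fn": "drive_tool", "kwargs": {"increments": [{"grip": 1,"tx": 0.0005,"ty": 0.002,"tz": 0,"turn": 0},{"grip": 1,"tx": 0.001,"ty": 0.004,"tz": 0,"turn": 0}]}}

```text
clock: 16.2
position: [0.4786, -0.0249, 0.1007]
ee_rot: [3.105, 0.475, -0.004]
force: [3.1, -8.6, -2.6]
width: 0.249
```

```bash
python3 arc.py; python3 - <<'E'
from h import *
im=get_image("side");cv2.imwrite("pics/s3.png",cv2.resize(im[170:350,210:410,::-1],None,fx=3.3,fy=3.3,interpolation=cv2.INTER_CUBIC));
E
python3 arc.py
```

```text
{'clock': 16.2, 'position': [0.4786, -0.0249, 0.1007], 'ee_rot': [3.1048, 0.4752, -0.0044], 'force': [3.1189, -8.578, -2.6451], 'ft_torque': [-1.8183, -0.5393, 0.0111], 'width': 0.249}
R 0.0801 drum -1.153 F lowering by hand 7.683226153493577 radial -4.927318590937059
{'clock': 16.25, 'position': [0.4786, -0.025, 0.1006], 'ee_rot': [3.1046, 0.4751, -0.0046], 'force': [3.407, -5.9379, -2.8901], 'ft_torque': [-1.3952, -0.7302, 0.0591], 'width': 0.2533}
R 0.0801 drum -1.1517 F lowering by hand 5.050234455716353 radial -4.621772697252523
```

View pics/s3.png

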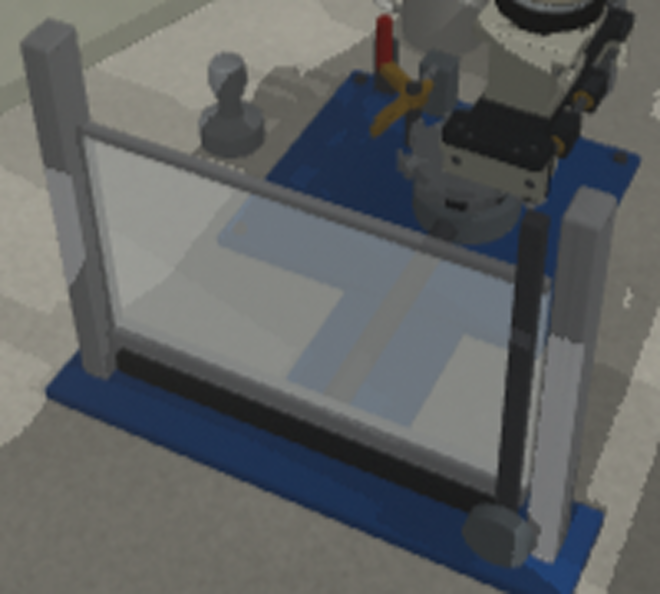

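Request:
{"fn": "drive_tool", "kwargs": {"increments": [{"grip": 1,"tx": 0.0005,"ty": 0.002,"tz": 0,"turn": 0},{"grip": 1,"tx": 0.001,"ty": 0.004,"tz": 0,"turn": 0},{"grip": 1,"tx": 0.001,"ty": 0.004,"tz": 0,"turn": 0}]}}

```text
clock: 16.55
position: [0.4785, -0.025, 0.1006]
ee_rot: [3.103, 0.473, -0.006]
force: [3.4, -7.5, -1.9]
width: 0.253
```

```bash
python3 arc.py
```

```text
{'clock': 16.55, 'position': [0.4785, -0.025, 0.1006], 'ee_rot': [3.1034, 0.4726, -0.0063], 'force': [3.3724, -7.5447, -1.9305], 'ft_torque': [-1.4944, -0.6063, 0.0056], 'width': 0.2525}
R 0.0801 drum -1.1514 F lowering by hand 6.62705878542947 radial -4.937351601971035
```

Request:
{"fn": "drive_tool", "kwargs": {"increments": [{"grip": 1,"tx": 0.0006,"ty": 0.003,"tz": 0,"turn": 0},{"grip": 1,"tx": 0.0012,"ty": 0.0055,"tz": 0,"turn": 0},{"grip": 1,"tx": 0.0012,"ty": 0.0055,"tz": 0,"turn": 0}]}}

```text
clock: 16.85
position: [0.4785, -0.0249, 0.1006]
ee_rot: [3.102, 0.47, -0.008]
force: [2.3, -10.2, -1.8]
width: 0.25
```

```bash
python3 arc.py
```

```text
{'clock': 16.85, 'position': [0.4785, -0.0249, 0.1006], 'ee_rot': [3.1017, 0.4697, -0.0084], 'force': [2.2961, -10.1582, -1.8006], 'ft_torque': [-1.8517, -0.5695, 0.0465], 'width': 0.2495}
R 0.0801 drum -1.1527 F lowering by hand 9.407048716750161 radial -4.468598419192764
```

Request:
{"fn": "drive_tool", "kwargs": {"increments": [{"grip": -1,"tx": 0,"ty": 0,"tz": 0,"turn": 0},{"grip": -1,"tx": 0,"ty": 0,"tz": 0,"turn": 0},{"grip": -1,"tx": 0,"ty": 0,"tz": 0,"turn": 0},{"grip": -1,"tx": 0,"ty": 0,"tz": 0,"turn": 0},{"grip": -1,"tx": 0,"ty": 0,"tz": 0,"turn": 0},{"grip": -1,"tx": 0,"ty": 0,"tz": 0.06,"turn": 0},{"grip": -1,"tx": 0,"ty": 0,"tz": 0.16,"turn": 0},{"grip": -1,"tx": 0,"ty": 0,"tz": 0.3,"turn": 0},{"grip": -1,"tx": 0,"ty": 0,"tz": 0.35,"turn": 0},{"grip": -1,"tx": 0,"ty": 0,"tz": 0.35,"turn": 0},{"grip": -1,"tx": -0.1,"ty": -0.5,"tz": 0.35,"turn": 0},{"grip": -1,"tx": -0.1,"ty": -0.5,"tz": 0.35,"turn": 0},{"grip": -1,"tx": -0.1,"ty": -0.5,"tz": 0.35,"turn": 0},{"grip": -1,"tx": -0.1,"ty": -0.5,"tz": 0.35,"turn": 0},{"grip": -1,"tx": -0.1,"ty": -0.5,"tz": 0.35,"turn": 0},{"grip": -1,"tx": -0.1,"ty": -0.5,"tz": 0.35,"turn": 0},{"grip": -1,"tx": -0.1,"ty": -0.5,"tz": 0.35,"turn": 0}]}}

```text
clock: 18.55
position: [0.4386, -0.2234, 0.24]
ee_rot: [3.103, 0.472, -0.009]
force: [0.9, -0.4, 0.5]
width: 0.999
```

```bash
python3 - <<'E'
from h import *
show(observe());im=get_image("top")[:,:,::-1];a=cv2.imread("pics/s3.png")
b=get_image("side")[:,:,::-1];b=cv2.resize(b[170:350,210:410],None,fx=2,fy=2)
t=cv2.resize(im[100:360,130:530],None,fx=1,fy=1);cv2.imwrite("pics/f.png",np.hstack([cv2.resize(t,(400,260)),b[:260]]))
cv2.imwrite("pics/top9.png",im);out=np.zeros((600,800,3),np.uint8);out[:260,:400]=t;out[:360,400:]=b;cv2.imwrite("pics/f.png",out[:360])
blk=cv2.cvtColor(np.ascontiguousarray(im),cv2.COLOR_BGR2HSV)[...,2]<50;blk[:, :300]=0;blk[:150]=0;blk[:,450:]=0;
for st,c in blobs(blk,60): print(st,c,ray("top",c,.142))
E
```

```text
{'clock': 18.55, 'position': [0.4386, -0.2234, 0.24], 'ee_rot': [3.1026, 0.472, -0.0095], 'force': [0.892, -0.3741, 0.4889], 'ft_torque': [0.0564, 0.0101, -0.0292], 'width': 0.9987}
[300, 248, 22, 14, 113] [308.4, 254.6] [0.53565712 0.03774459 0.142     ]
[334, 277, 12, 14, 122] [339.5, 283.1] [ 0.48018085 -0.02447676  0.142     ]
[411, 313, 39, 17, 242] [429.8, 321.0] [ 0.4082047  -0.20242813  0.142     ]
```

View pics/f.png

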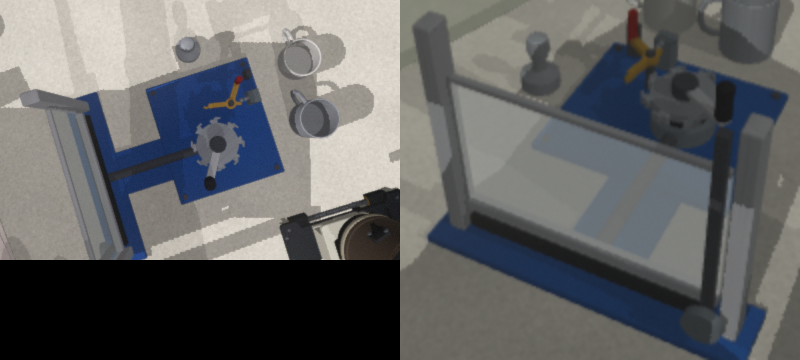

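The screen lies on the sill and the crank grip is where I left it, at about (.480,-.0245) against (.4785,-.0249). The pawl is off, the other things are unmoved and the arm is clear. I'll hand it in.

```bash
python3 -c "
from cell import *
print(sign_off())"
```

```text
the job is handed in; nothing more can be done
None
```

The screen is down on its rubber sill with the pawl left off, and the job was handed in at about 18.6 s.

- **Winding on:** I wound the crank on by about 0.18 rad and let go.
- **Pawl:** I pushed the red post over with shut fingers. The force reached about 4 N, then fell to zero as the pawl went over.
- **Lowering:** I eased the crank back to about -1.15 rad, where the screen met the sill. I pressed at 6.6 N and then a final 9.4 N at the grip, and let go. The final press was slightly over the 7 to 9 N suggested.

**Last checks:**
- The final pictures show the screen on the sill, the pawl off, and the jug, cup and tamper where they were.
- The crank stayed within about 2 mm of where I let it go, and the arm was clear with no load on it.

**What disagreed or could not be checked:**
- My estimate of the sill height from the pictures put contact at about -1.24 rad. It was felt at -1.15, which is still inside the stated range.
- A sideways load of about 5 N stayed on the grip while lowering, because my fit of the crank circle was slightly off.
- I could not measure the force on the sill directly, so I judged it only from the force at the grip.
- One early move call was refused because "turn" was missing. Nothing moved, and I resent it.

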